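Put the lids on the jars before packing

ROBOT

A 6-joint arm with a two-finger parallel gripper is mounted at the origin on the work surface. World frame = base frame: x ahead of the robot, y to its left, z up, the work surface at z = 0. Lengths are in m, angles in rad, forces in N, time in s.
With the tool pointing down it reaches from about 0.275 to 0.825 m from the base axis. Payload 4.9 kg.
Tool frame: the origin (TCP) lies midway between the tips of the shut fingers; the grasp point (between the pads) lies 19 mm behind it (grip_point_offset is the distance from the TCP to the grasp point, in m); z points along the fingers, x is the direction in which the jaws open and shut, and the axes are right-handed (so a half turn about z gives the same grasp; the last joint's range is limited). The gripper opens to 85 mm and grips with 20 to 120 N. Pads are 22 mm wide; open, the fingers measure 114 mm over their backs; the gripper's body (76 mm by 85 mm) begins 54 mm behind the grasp point. The pads swing forward as they close: fully open they stand 13 mm farther back than shut.
Start: joints at [1.146, 0.326, -0.193, 1.052, 0, 1.437], TCP at [0.158, 0.527, 0.231] pointing down, gripper open.
Joint ranges: [-2.65, 2.65], [-0.97, 1.79], [-1.3, 1.35], [-1.93, 2.1], [-1.47, 1.37], [-3.14, 3.14]. Speed limits (rad/s): [2.57, 2.57, 3.14, 3.14, 3.14, 3.14].

INTERFACE

Orientations are given as a rotation vector (axis times angle).
In Python, from cell import * gives the robot as it stands. Calls block until the motion is done:
- movep(position, orientation): joint-space move of the TCP to a pose.
- move_l(position, velocity=0.15, rot=None, until_force=None): straight line of the TCP; rot=None keeps the orientation; velocity is the mean speed in m/s. With until_force (N) it stops when the force on the tool has changed by that much, and returns True; else False.
- set_joints(angles): joint-space move.
- let_go() and grab(newtons=None): open the fingers fully, or close them until they stop; newtons is the grip in N (None keeps the last).
- sleep(seconds).
- ik(position, orientation): joint angles nearest the present ones, or None.
- get_state(): the state.
- grab_frame(name): name is "side" or "top" or "wrist"; returns a dict with "img" (420x560x3 uint8, red, green, blue), "fx", "fy", "cx", "cy" (pixels), "cam_to_world" (4x4, takes a point from camera to world coordinates); the wrist camera has in their place "T_tool_cam" (4x4, takes a point from camera to tool coordinates, whose origin is the TCP and whose axes are the tool frame's). Camera axes: x right, y down, z forward; pixel columns grow to the right and rows downward; lengths in m; the calibration is good to about 2 mm. A picture is of the moment at which its call begins: read the wrist's pose just before it. There is no depth.
A pose or a line that the arm cannot do raises MotionError and nothing moves.
- sign_off(): hands the job in, once; it reports no verdict.
Trained networks look in the newest picture that a camera, given by its name, has taken for a name from the list of things; names that differ only in an ending like _2 or _b are one class to them, and where a whole thing is asked for, a point or a joint stands for the part that bears it (a point fixed in the world has none). Each returns a list of dicts, best first, with "score" (0 to 1); they miss things now and then, are a little off and sometimes report something else, mostly with a low value. They report only what shows in the picture. A call takes as long as a camera call. They do not tell look-alikes from the thing itself.
- spot_in(camera, name): "centre" ([column, row] in pixels, amid what is visible of it).
- silhouettes(camera, name): "mask" (420x560 bool, what is visible of it) and "centre" ([column, row] in pixels, amid what is visible of it).
- tip_of(camera, name): "centre" ([column, row] in pixels: a listed point, or the origin of a listed thing).
The state is a dict: "clock": time; "q": joint angles; "joint_velocities": joint speeds; "tau": joint torques, N m; "position": TCP position; "eef_rot": TCP orientation; "contact_force": force on the tool from outside, world axes, zero at the start; "wrist_torque": the same for the moment, N m; "finger_gap": opening from 0.0 (shut) to 1.0 (fully open).
Only numpy, scipy, OpenCV 4.12 (cv2) and the standard library are available. Lean on these libraries where they do the work, as an engineer would, in place of code of your own. Each camera call takes 0.05 s, during which the arm holds its last target. There are 200 camera calls.

TASK

The four glazed jars have to be closed before they go into the crate: put each lid, right way up, on the jar it was made for (big round, small round, square, oblong), with its step down inside the mouth so that it sits fully home and level on the rim. It is fired ceramic, so set the lids down gently rather than dropping them, do not shove or tip the jars, and leave the teacup and the rice bowl standing where they are.

Things in the scene. Friction and masses are not known exactly. Their poses are not given: they have to be found in the camera images.
- big_round_jar: The big round white glazed jar: loose, open, bulging body 124 mm across, neck 96 mm across outside and 84 mm inside, rim 130 mm above the table. 0.56 to 0.98 kg. Origin at the centre of its base, z up.
- small_round_jar: The small round white glazed jar: loose, open, body 84 mm across, neck 64 mm across outside and 52 mm inside, rim 85 mm above the table. 0.26 to 0.46 kg. Origin at the centre of its base, z up.
- square_jar: The square white glazed jar: loose, open, straight walls, 90 x 90 mm outside, mouth 78 x 78 mm inside, rim 112 mm above the table. 0.5 to 0.9 kg. Origin at the centre of its base, z up, x and y square to its sides.
- oblong_jar: The low oblong white glazed jar: loose, open, straight walls, 104 mm (along its x) x 64 mm (along its y) outside, mouth 92 x 52 mm inside, rim 62 mm above the table. 0.37 to 0.65 kg. Origin at the centre of its base, z up.
- big_round_lid: Lid of the big round jar: a white disc 100 mm across, about 0.2 kg, with a round knob 26 mm across in the middle, from 22 to 46 mm above the origin; step below 72 mm across (66 mm at its foot). It lies right way up on the step. Origin: centre of the step's underside, z up; flange underside 10 mm above it.
- small_round_lid: Lid of the small round jar: a white disc 68 mm across, about 0.1 kg, with a round knob 22 mm across in the middle, from 22 to 46 mm above the origin; step below 40 mm across (34 mm at its foot). It lies right way up on the step. Origin: centre of the step's underside, z up; flange underside 10 mm above it.
- square_lid: Lid of the square jar: a white square plate 96 x 96 mm, about 0.2 kg, with a central square knob 24 x 24 mm, parallel to its sides, from 22 to 46 mm above the origin; square step below 66 x 66 mm. x and y along its sides; fits at any quarter turn. It lies right way up on the step. Origin: centre of the step's underside, z up; flange underside 10 mm above it.
- oblong_lid: Lid of the oblong jar: a white plate 112 mm (its x) x 72 mm (its y), about 0.17 kg, with a central bar grip 44 mm long (x) and 16 mm wide (y), from 22 to 46 mm above the origin; step below 80 x 40 mm. Fits either way round, its x along the jar's x. It lies right way up on the step. Origin: centre of the step's underside, z up; flange underside 10 mm above it.
- teacup: A white handleless teacup, 76 mm across the rim, 60 mm high, standing among the lids; to be left alone. Origin at the centre of its base.
- rice_bowl: A white rice bowl, 110 mm across the rim, 50 mm high, standing among the lids; to be left alone. Origin at the centre of its base.
Things that resemble listed ones, but are neither listed nor needed, are in the scene too. What is shaped like the big_round_lid but green or yellow is not meant. What is shaped like the small_round_lid but pink is not meant.

How it is judged:
By the outcome, as a careful person would: the job done as asked, in the order asked, and still so for the second after the job is handed in, with the robot touching nothing.
It also fails if it takes over 128 s, if anything falls off the work surface, if the arm or the gripper's body presses on something with over 40 N, if the wrist force passes 120 N, or if a joint passes its speed limit or range.

## Working session

There is one attempt and no reset: what is moved stays moved. The work goes in short steps, each a Python script; the robot and the scene stay as the last script left them, time stands still between calls to the robot, and variables do not carry over. Pictures are saved under pics/ and viewed, about 12 in all and at most 16, crops included, and the job is handed in when it is done.

```bash
mkdir -p pics
python3 - <<'E'
from cell import *
import cv2,numpy as np
for c in ["top","side"]:
    f=grab_frame(c); cv2.imwrite(f"pics/{c}0.png",f["img"][:,:,::-1]); print(c,f["fx"],f["cx"],f["cy"],np.round(f["cam_to_world"],3).tolist())
    for n in ["big_round_jar","small_round_jar","square_jar","oblong_jar","big_round_lid","small_round_lid","square_lid","oblong_lid","teacup","rice_bowl"]:
        print(n,[(np.round(d["centre"]).tolist(),round(d["score"],2)) for d in tip_of(c,n)])
s=get_state();print(s["clock"],s["eef_rot"],grab_frame("wrist")["T_tool_cam"])
E
```

```text
top 452.7076521558919 280.574661876615 207.1551071060256 [[0.008, -0.998, 0.065, 0.469], [-1.0, -0.008, -0.006, -0.122], [0.007, -0.065, -0.998, 1.577], [0.0, 0.0, 0.0, 1.0]]
big_round_jar [([171.0, 270.0], 0.67)]
small_round_jar [([211.0, 248.0], 0.66)]
square_jar [([269.0, 250.0], 0.81), ([172.0, 193.0], 0.17)]
oblong_jar [([323.0, 264.0], 0.92)]
big_round_lid [([268.0, 149.0], 0.88), ([425.0, 276.0], 0.72), ([305.0, 192.0], 0.56), ([170.0, 268.0], 0.45)]
small_round_lid [([137.0, 220.0], 0.84), ([138.0, 183.0], 0.84), ([223.0, 186.0], 0.16)]
square_lid [([171.0, 194.0], 0.84)]
oblong_lid [([271.0, 186.0], 0.9)]
teacup [([345.0, 214.0], 0.88)]
rice_bowl [([218.0, 184.0], 0.87), ([323.0, 265.0], 0.49), ([174.0, 193.0], 0.36)]
side 538.5243989110811 280.1194571013785 201.06922883285307 [[0.818, -0.445, 0.364, -0.045], [-0.575, -0.634, 0.517, -0.991], [0.001, -0.632, -0.775, 1.364], [0.0, 0.0, 0.0, 1.0]]
big_round_jar [([165.0, 168.0], 0.92)]
small_round_jar [([208.0, 187.0], 0.57)]
square_jar [([237.0, 227.0], 0.9)]
oblong_jar [([255.0, 277.0], 0.64), ([316.0, 227.0], 0.5), ([294.0, 198.0], 0.33)]
big_round_lid [([314.0, 228.0], 0.94), ([330.0, 177.0], 0.87), ([324.0, 382.0], 0.72)]
small_round_lid [([198.0, 133.0], 0.53)]
square_lid [([233.0, 140.0], 0.63)]
oblong_lid [([291.0, 199.0], 0.94), ([164.0, 170.0], 0.22)]
teacup [([319.0, 270.0], 0.97)]
rice_bowl [([269.0, 166.0], 0.9), ([164.0, 170.0], 0.69)]
1.1 [-2.51984088e+00 -1.87614543e+00 -1.08416721e-04] [[ 9.99999824e-01  2.48055518e-04 -5.38865824e-04 -3.27866830e-04]
 [-6.26626354e-05  9.47465017e-01  3.19859403e-01 -8.32309549e-02]
 [ 5.89899407e-04 -3.19859313e-01  9.47464866e-01 -1.42517752e-01]
 [ 0.00000000e+00  0.00000000e+00  0.00000000e+00  1.00000000e+00]]
```

Run:
```python
import cv2
a=cv2.imread("pics/top0.png")[120:320,90:470];cv2.imwrite("pics/top0c.png",cv2.resize(a,None,fx=2.1,fy=2.1,interpolation=cv2.INTER_CUBIC))
```

```text
(no output)
```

View pics/top0c.png

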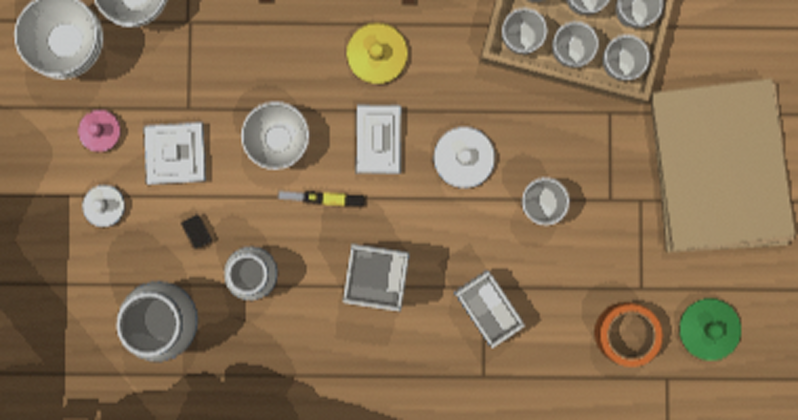

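View pics/side0.png

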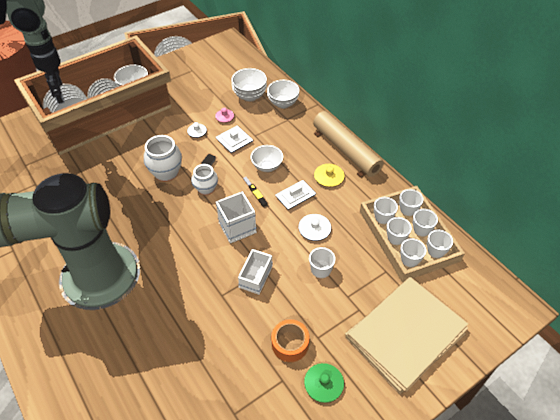

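Top view crop: the white lids are small (139,218), square (173,193), oblong (270,186) and big (311,195). The jars are big (165,273), small (208,250), square (269,252) and oblong (323,267). Pink, yellow and green are decoys. Next I'll fit models to the masks.

```bash
cat > h.py <<'E'
from cell import *
import cv2, numpy as np
from scipy.optimize import least_squares
from scipy.spatial.transform import Rotation as R
def ring(r,z,n=48):
    t=np.linspace(0,2*np.pi,n,endpoint=False); return np.c_[r*np.cos(t),r*np.sin(t),0*t+z]
def box(a,b,z): return np.array([[s*a/2,t*b/2,z] for s in(-1,1) for t in(-1,1)])
M={"big_round_jar":np.vstack([ring(.042,0),ring(.058,.04),ring(.062,.06),ring(.058,.08),ring(.048,.112),ring(.048,.13)]),
"small_round_jar":np.vstack([ring(.028,0),ring(.039,.025),ring(.042,.038),ring(.039,.052),ring(.032,.072),ring(.032,.085)]),
"square_jar":np.vstack([box(.09,.09,0),box(.09,.09,.112)]),
"oblong_jar":np.vstack([box(.104,.064,0),box(.104,.064,.062)]),
"big_round_lid":np.vstack([ring(.05,.01),ring(.05,.02),ring(.013,.046)]),
"small_round_lid":np.vstack([ring(.034,.01),ring(.034,.02),ring(.011,.046)]),
"square_lid":np.vstack([box(.096,.096,.01),box(.096,.096,.02),box(.024,.024,.046)]),
"oblong_lid":np.vstack([box(.112,.072,.01),box(.112,.072,.02),box(.044,.016,.046)])}
def frame(c):
    s=get_state(); f=grab_frame(c)
    if c=="wrist":
        T=np.eye(4);T[:3,:3]=R.from_rotvec(s["eef_rot"]).as_matrix();T[:3,3]=s["position"]
        f["cam_to_world"]=T@f["T_tool_cam"]
    return f
def proj(f,P):
    T=np.linalg.inv(f["cam_to_world"]); p=P@T[:3,:3].T+T[:3,3]
    return np.c_[f["fx"]*p[:,0]/p[:,2]+f["cx"],f["fy"]*p[:,1]/p[:,2]+f["cy"]]
def pose(n,p,dz=0):
    c,s=np.cos(p[2]),np.sin(p[2]); Q=M[n]
    return np.c_[p[0]+c*Q[:,0]-s*Q[:,1],p[1]+s*Q[:,0]+c*Q[:,1],Q[:,2]+dz]
def hull(f,n,p,dz=0): return cv2.convexHull(proj(f,pose(n,p,dz)).astype(np.float32))
def onplane(f,px,z):
    T=f["cam_to_world"]; d=T[:3,:3]@[(px[0]-f["cx"])/f["fx"],(px[1]-f["cy"])/f["fy"],1]
    return (T[:3,3]+d*(z-T[2,3])/d[2])[:2]
def fit(f,n,mask,p0=None,dz=0):
    cs=max(cv2.findContours(mask.astype(np.uint8),cv2.RETR_EXTERNAL,cv2.CHAIN_APPROX_NONE)[0],key=cv2.contourArea)
    C=cv2.convexHull(cs)[:,0].astype(float); D=np.vstack([np.linspace(a,b,max(2,int(np.linalg.norm(b-a))),endpoint=False) for a,b in zip(C,np.roll(C,-1,0))])
    if p0 is None: p0=[*onplane(f,C.mean(0),M[n][:,2].max()/2+dz),0]
    rnd="round" in n; best=None
    yaws=[0] if rnd else (np.arange(0,np.pi/2 if "square" in n else np.pi,.39)+p0[2])
    for y in yaws:
        def res(v):
            h=hull(f,n,[v[0],v[1],y+v[2]*(not rnd)],dz)
            return [cv2.pointPolygonTest(h,(float(a),float(b)),True)-.5 for a,b in D]
        r=least_squares(res,[p0[0],p0[1],0],loss="soft_l1",diff_step=1e-3,x_scale=[.01,.01,.1])
        if best is None or r.cost<best[0]: best=(r.cost,[r.x[0],r.x[1],y+r.x[2]*(not rnd)],np.sqrt(np.mean(r.fun**2)))
    return np.array(best[1]),best[2]
E
python3 - <<'E'
from h import *
for c in ["top","side"]:
    f=frame(c)
    for n in M:
        for d in silhouettes(c,n)[:4]:
            if d["score"]<.4: continue
            m=d["mask"]; col=np.median(f["img"][m],0)
            p,r=fit(f,n,m); print(c,n,np.round(d["centre"]),round(d["score"],2),np.round(p,4),"rms",round(r,2),col)
f=frame("wrist");print(f["fx"],f["cx"],f["cy"],get_state()["clock"])
E
```

```text
top big_round_jar [163. 272.] 0.77 [0.346  0.2504 0.    ] rms 0.56 [103. 102.  97.]
top square_jar [269. 253.] 0.61 [ 0.4177 -0.0945  1.4316] rms 0.38 [122. 120. 115.]
top oblong_jar [327. 268.] 0.86 [ 0.3676 -0.2747  0.6038] rms 0.33 [153.5 152.5 146. ]
top big_round_lid [308. 192.] 0.71 [ 0.6143 -0.2356  0.    ] rms 0.32 [199. 201. 200.]
top big_round_lid [268. 144.] 0.59 [ 0.7859 -0.0883  0.    ] rms 0.59 [197. 180.  75.]
top big_round_lid [426. 275.] 0.56 [ 0.3342 -0.6396  0.    ] rms 0.32 [ 61. 126.  68.]
top small_round_lid [136. 215.] 0.82 [0.5292 0.3565 0.    ] rms 0.62 [198. 200. 197.]
top small_round_lid [137. 182.] 0.76 [0.6535 0.364  0.    ] rms 0.22 [187. 113. 136.]
top square_lid [170. 191.] 0.74 [0.616  0.2414 1.6033] rms 0.61 [199. 201. 200.]
top oblong_lid [270. 185.] 0.98 [ 0.6431 -0.0943  0.0254] rms 0.55 [199. 200. 198.]
side big_round_jar [161. 157.] 0.89 [0.3514 0.2462 0.    ] rms 0.3 [158. 155. 150.]
side small_round_jar [202. 181.] 0.67 [0.4248 0.1054 0.    ] rms 0.45 [167.  166.  161.5]
side square_jar [237. 216.] 0.95 [ 0.4223 -0.0945 -0.1489] rms 0.44 [161. 159. 152.]
side square_jar [293. 197.] 0.7 [ 0.6467 -0.0862  0.9573] rms 5.17 [254. 254. 254.]
side oblong_jar [253. 273.] 0.76 [ 0.3718 -0.2756  3.7182] rms 0.44 [175. 172. 165.]
side big_round_lid [332. 175.] 0.89 [ 0.789  -0.0941  0.    ] rms 0.37 [253. 249. 120.]
side big_round_lid [317. 226.] 0.63 [ 0.618  -0.2391  0.    ] rms 0.6 [254. 254. 254.]
side big_round_lid [323. 382.] 0.6 [ 0.337  -0.6409  0.    ] rms 0.56 [ 88. 198. 103.]
side small_round_lid [224. 113.] 0.6 [0.6559 0.362  0.    ] rms 0.67 [253. 172. 213.]
side square_lid [234. 137.] 0.95 [0.6201 0.2355 1.6306] rms 0.32 [254. 254. 254.]
side oblong_lid [293. 197.] 0.71 [ 0.6452 -0.0967  3.1425] rms 0.7 [252.  253.  253.5]
327.9070110264955 278.1516896906596 208.90178433010567 2.1
```

```bash
cat >> h.py <<'E'
def down(yaw): return (R.from_euler("z",yaw)*R.from_euler("x",np.pi)).as_rotvec()
E
python3 - <<'E'
from h import *
import json
G={"small_round_lid":[.531,.354,.05],"big_round_jar":[.349,.248,.13],"small_round_jar":[.425,.105,.085],"square_jar":[.42,-.0945,.112],"oblong_jar":[.37,-.275,.06],"big_round_lid":[.616,-.237,.05],"oblong_lid":[.644,-.095,.05],"square_lid":[.618,.239,.05]}
out={};tiles=[]
for n,g in G.items():
    movep([g[0],g[1],.22+(.05 if "jar" in n else 0)],down(np.pi/2)); sleep(.15)
    f=frame("wrist"); im=f["img"][:,:,::-1].copy(); best=None
    for d in silhouettes("wrist",n):
        p,r=fit(f,n,d["mask"])
        e=np.hypot(*(p[:2]-g[:2]))
        print(n,round(d["score"],2),np.round(p,4),"rms",round(r,2),"off",round(e,4))
        if e<.03 and best is None: best=p; out[n]=p.tolist()
    if best is not None: cv2.polylines(im,[np.int32(hull(f,n,best)*8)],True,(0,0,255),1,shift=3)
    tiles.append(im[60:360,80:480])
T=np.vstack([np.hstack(tiles[i:i+3]) for i in (0,3)]+[np.hstack(tiles[6:]+[tiles[0]*0])])
cv2.imwrite("pics/w1.png",cv2.resize(T,(800,600),interpolation=cv2.INTER_AREA)); json.dump(out,open("p.json","w"))
print(get_state()["clock"],np.abs(get_state()["contact_force"]))
E
```

```text
small_round_lid 0.62 [0.6513 0.3685 0.    ] rms 0.91 off 0.1212
small_round_lid 0.61 [0.5285 0.3582 0.    ] rms 0.56 off 0.0048
big_round_jar 0.59 [0.3464 0.2504 0.    ] rms 1.2 off 0.0036
small_round_jar 0.57 [0.4217 0.1097 0.    ] rms 1.41 off 0.0057
small_round_jar 0.21 [ 0.5997 -0.1353  0.    ] rms 11.1 off 0.2971
square_jar 0.64 [ 0.4184 -0.092   1.4252] rms 0.39 off 0.003
oblong_jar 0.71 [ 0.3677 -0.2733  0.5905] rms 0.34 off 0.0028
big_round_lid 0.68 [ 0.6135 -0.234   0.    ] rms 0.67 off 0.0039
big_round_lid 0.55 [ 0.7841 -0.0862  0.    ] rms 8.35 off 0.2258
oblong_lid 0.66 [ 0.6428 -0.0923  3.1459] rms 0.4 off 0.0029
oblong_lid 0.27 [0.6349 0.1591 3.3108] rms 5.16 off 0.2543
square_lid 0.65 [0.6158 0.243  0.0621] rms 0.68 off 0.0046
11.6833 [0.53633258 0.32153372 0.16549284]
```

View pics/w1.png

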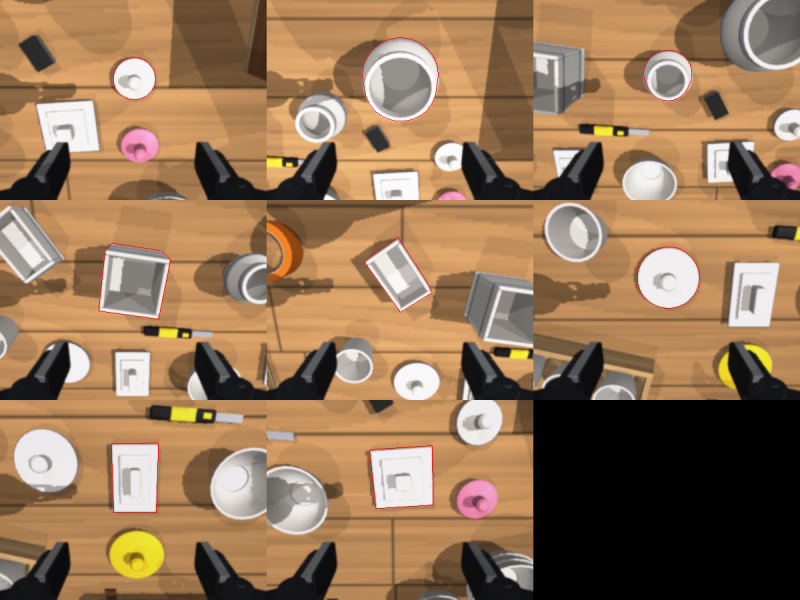

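Wrist fits (red outlines) sit on the right white objects in all eight tiles. They agree with the top and side fits to within about 5 mm, and the mouth clearance is ±6 mm. I'll start with the big lid and check how it sits in the hand.

```bash
cat >> h.py <<'E'
import json
P=json.load(open("p.json")); H=np.pi/2
RIM={"big_round":.13,"small_round":.085,"square":.112,"oblong":.062}
GZ=.0245
def pick(k,yaw):
    x,y,_=P[k+"_lid"]
    movep([x,y,.16],down(yaw)); move_l([x,y,.05],.2)
    hit=move_l([x,y,GZ],.05,until_force=6); z=get_state()["position"][2]
    grab(40); g=get_state()["finger_gap"]
    move_l([x,y,z+.02],.05); move_l([x,y,.28],.25)
    s=get_state(); print(k,"hit",hit,"z",round(z,4),"gap mm",round(g*85,1),round(s["finger_gap"]*85,1),"F",np.round(s["contact_force"],2),"t",round(s["clock"],1)); return z
def over(k,yaw,off=(0,0)):
    x,y,_=P[k+"_jar"]; movep([x-off[0],y-off[1],.28],down(yaw)); sleep(.1)
def place(k,zg,off=(0,0)):
    x,y,_=P[k+"_jar"]; x-=off[0];y-=off[1]; z=zg+RIM[k]-.010
    move_l([x,y,z+.018],.15)
    hit=move_l([x,y,z-.003],.02,until_force=2.5); s=get_state()
    print(k,"hit",hit,"dz mm",round((s["position"][2]-z)*1000,1),"F",np.round(s["contact_force"],2)); return s["position"][2]-z
def release():
    let_go(); sleep(.1); p=get_state()["position"]; move_l([p[0],p[1],.28],.2)
E
python3 - <<'E'
from h import *
z=pick("big_round",H); over("big_round",H); print(z)
f=frame("wrist"); im=f["img"][:,:,::-1].copy(); s=get_state()
cv2.polylines(im,[np.int32(hull(f,"big_round_lid",[*s["position"][:2],0],s["position"][2]-z)*8)],True,(0,0,255),1,shift=3)
cv2.imwrite("pics/g1.png",im)
E
```

```text
big_round hit False z 0.0243 gap mm 24.4 24.0 F [-0.67 -0.51 -1.35] t 17.0
0.02428248042972105
```

View pics/g1.png

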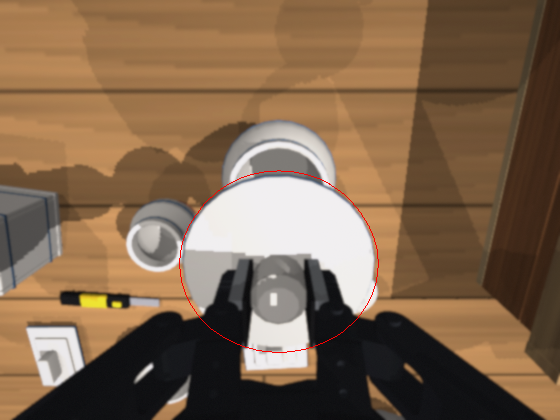

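The lid is in hand and level. Its near edge is at row 176, against 170 predicted. I'll quantify that.

```bash
cat >> h.py <<'E'
def inhand(k,zg,yaw,rowmax=285):
    """lid offset in the tool (world axes) from the visible near-side flange edge"""
    n=k+"_lid"; f=frame("wrist"); s=get_state(); p=s["position"]; d=silhouettes("wrist",n)
    d=[a for a in d if a["mask"].sum()>6000]
    if not d: print("no mask"); return f,None
    cs=max(cv2.findContours(d[0]["mask"].astype(np.uint8),cv2.RETR_EXTERNAL,cv2.CHAIN_APPROX_NONE)[0],key=cv2.contourArea)
    C=cv2.convexHull(cs)[:,0].astype(float); D=np.vstack([np.linspace(a,b,max(2,int(np.linalg.norm(b-a))),endpoint=False) for a,b in zip(C,np.roll(C,-1,0))])
    D=D[D[:,1]<rowmax]
    rnd="round" in k
    def res(v):
        h=hull(f,n,[p[0]+v[0],p[1]+v[1],yaw+v[2]*(not rnd)],p[2]-zg+v[3])
        return [cv2.pointPolygonTest(h,(float(a),float(b)),True)-.5 for a,b in D]
    r3=least_squares(lambda v:res([v[0],v[1],v[2],0]),[0,0,0],loss="soft_l1",diff_step=1e-3,x_scale=[.01,.01,.1])
    r4=least_squares(res,[0,0,0,0],loss="soft_l1",diff_step=1e-3,x_scale=[.01,.01,.1,.01])
    print("inhand fixed z",np.round(r3.x,4),"rms",round(np.sqrt(np.mean(r3.fun**2)),2),"| free z",np.round(r4.x,4),"rms",round(np.sqrt(np.mean(r4.fun**2)),2),"score",d[0]["score"])
    return f,r3.x
E
python3 - <<'E'
from h import *
inhand("big_round",.0243,H)
f=frame("side"); im=f["img"][:,:,::-1]; x,y,_=P["big_round_jar"]
c=proj(f,np.array([[x,y,.24]]))[0].astype(int); cv2.imwrite("pics/s1.png",cv2.resize(im[max(0,c[1]-90):c[1]+110,max(0,c[0]-110):c[0]+110],None,fx=3,fy=3,interpolation=cv2.INTER_CUBIC))
E
```

```text
inhand fixed z [ 0.0013 -0.0001  0.    ] rms 1.61 | free z [ 0.0019 -0.0001  0.     -0.0043] rms 0.76 score 0.88
```

View pics/s1.png

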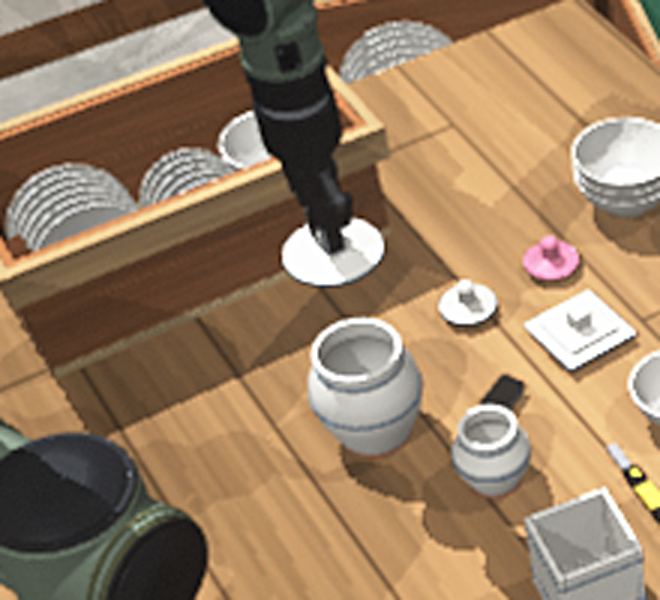

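Lid level, offset under 2 mm. I'll place it.

Run:
```python
from h import *
dz=place("big_round",.0243)
if dz<.006:
    release()
    x,y,_=P["big_round_jar"]; sleep(.1)
    f=frame("wrist"); im=f["img"][:,:,::-1].copy()
    cv2.polylines(im,[np.int32(hull(f,"big_round_lid",[x,y,0],.12)*8)],True,(0,0,255),1,shift=3)
    cv2.imwrite("pics/d1.png",im)
print(get_state()["clock"])
```

```text
big_round hit True dz mm 0.5 F [-0.17 -0.19  3.9 ]
22.7333
```

View pics/d1.png

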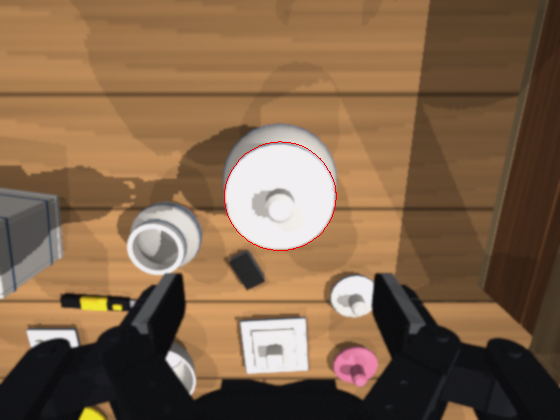

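The big lid is seated: dz is 0.5 mm and the outline matches at (280,195). Next come the other three, with the same gate.

Run:
```python
from h import *
Y={"small_round":(H,H),"square":(P["square_lid"][2]+H,P["square_jar"][2]),"oblong":(P["oblong_lid"][2]-H,P["oblong_jar"][2]+H)}
W={"small_round":22,"square":24,"oblong":16}; ims=[]
for k,(a,b) in Y.items():
    z=pick(k,a)
    if abs(get_state()["finger_gap"]*85-W[k])>4: print("bad grasp"); break
    over(k,b); inhand(k,z,b-(H if k!="small_round" else 0))
    dz=place(k,z)
    if not -.0025<dz<.005: print("not home"); break
    release(); sleep(.1)
    x,y,w=P[k+"_jar"]; f=frame("wrist"); im=f["img"][:,:,::-1].copy()
    cv2.polylines(im,[np.int32(hull(f,k+"_lid",[x,y,w],RIM[k]-.01)*8)],True,(0,0,255),1,shift=3)
    ims.append(im[80:330,120:440])
cv2.imwrite("pics/d2.png",cv2.resize(np.hstack(ims),(800,int(800*250/320/len(ims))))) if ims else 0
print(get_state()["clock"])
```

```text
small_round hit False z 0.0242 gap mm 20.0 20.2 F [-0.13 -0.09 -1.23] t 27.3
inhand fixed z [0.0011 0.0001 0.    ] rms 1.27 | free z [ 0.0022 -0.      0.     -0.004 ] rms 0.87 score 0.66
small_round hit True dz mm 0.6 F [-0.08 -1.31  3.59]
square hit False z 0.0242 gap mm 23.4 23.0 F [ 0.35 -0.05 -2.35] t 37.2
inhand fixed z [ 0.0012 -0.0003  0.0056] rms 1.76 | free z [ 0.002  -0.0004  0.0064 -0.0037] rms 0.27 score 0.88
square hit True dz mm 0.5 F [-1.    1.18  4.62]
oblong hit False z 0.0242 gap mm 15.3 15.4 F [ 0.03  0.02 -2.42] t 47.1
inhand fixed z [ 0.0002  0.0006 -0.    ] rms 1.05 | free z [ 0.0005  0.001   0.0027 -0.0024] rms 0.41 score 0.93
oblong hit True dz mm 0.5 F [-0.82  1.48  5.71]
52.8833
```

Every lid landed within 0.6 mm of its home height. I'll clear the arm and run a final check.

Run:
```python
from h import *
set_joints([1.146,.326,-.193,1.052,0,1.437]); sleep(.3)
for c in ["top","side"]:
    f=frame(c); cv2.imwrite(f"pics/{c}9.png",f["img"][:,:,::-1])
    for k in RIM:
        x,y,w=P[k+"_jar"]
        for d in silhouettes(c,k+"_lid"):
            p,r=fit(f,k+"_lid",d["mask"],[x,y,w],RIM[k]-.01)
            e=p[:2]-[x,y]
            if np.hypot(*e)<.03: print(c,k,"lid-jar mm",np.round(e*1000,1),"yaw",round((p[2]-w+.785)%1.571-.785,3),"rms",round(r,2))
    for n in ["teacup","rice_bowl"]: print(c,n,[np.round(d["centre"]).tolist() for d in tip_of(c,n)[:1]])
a=cv2.imread("pics/top9.png")[150:310,110:370]; b=cv2.imread("pics/side9.png")[100:310,110:370]
cv2.imwrite("pics/fin.png",np.hstack([cv2.resize(a,(400,246)),cv2.resize(b,(400,323))[:246]]) if 0 else cv2.resize(b,None,fx=2.8,fy=2.8,interpolation=cv2.INTER_CUBIC))
```

```text
top big_round lid-jar mm [ 1.4 -1.7] yaw 0.0 rms 0.37
top small_round lid-jar mm [ 1.8 -1.1] yaw 0.0 rms 0.38
top square lid-jar mm [ 1.3 -1.9] yaw -0.011 rms 0.58
top oblong lid-jar mm [0.3 1.4] yaw 0.001 rms 0.8
top teacup [[346.0, 213.0]]
top rice_bowl [[220.0, 187.0]]
side big_round lid-jar mm [ 2.7 -7.4] yaw 0.0 rms 0.37
side small_round lid-jar mm [ 2.9 -5.1] yaw 0.0 rms 0.78
side square lid-jar mm [ 3.2 -6.2] yaw 0.007 rms 0.38
side oblong lid-jar mm [ 2.9 -3.8] yaw -0.012 rms 0.5
side teacup [[321.0, 272.0]]
side rice_bowl [[268.0, 165.0]]
```

View pics/d2.png

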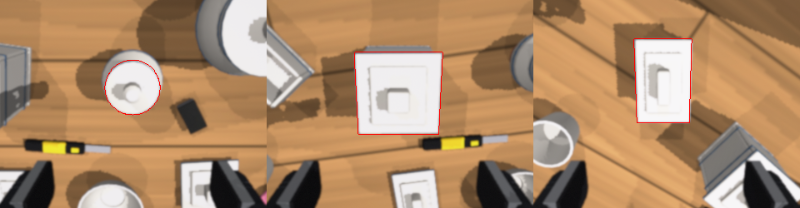

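View pics/fin.png

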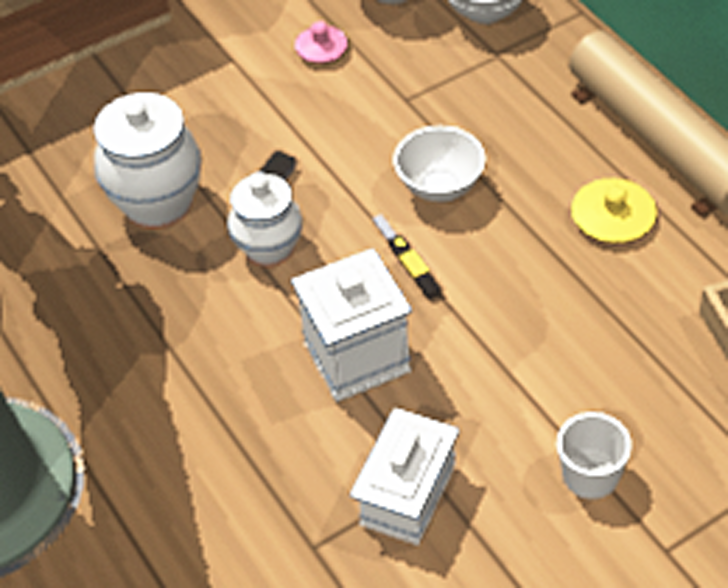

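Side view: all four lids lie flat on their own jars, and the cup and bowl are where they were. The side camera's offsets mostly match the bias it already showed in the jar fits (about +5, −4 mm), and the top camera gives 2.3 mm or less.

```bash
python3 -c "
from cell import *
print(get_state()['clock']); sign_off()"
```

```text
56.7917
the job is handed in; nothing more can be done
```

I put all four white lids on their own jars, in the order big round, small round, square, oblong, and handed the job in at 56.8 s of the 128 s allowed.

- **Seating:** each lid was lowered at 2 cm/s until it touched, and the tool force then was under 6 N. Each stopped within 0.6 mm of its fully home height. The final pictures show all four lying flat and right way up.
- **Position:** the top camera puts each lid within 2.3 mm of where I had measured its jar. The clearance is 6 mm a side.
- **Disagreements:**
  - The side camera shows offsets of about 5–8 mm. I put this down mainly to a camera bias, because its jar measurements before any lid was moved were already off by a similar amount in the same direction.
  - While the lids were held, the wrist camera suggested they sat 2–4 mm lower in the grip than planned. The touch heights did not confirm this.
- **Other items:** the teacup and rice bowl stayed where they were, within 3 pixels in the before and after pictures. I did not touch the pink, yellow or green lids.

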